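# Clear the wand off the polisher's pins and fit the cover plate

## Robot

A 6-joint arm with a two-finger parallel gripper is mounted at the origin on the work surface. World frame = base frame: x ahead of the robot, y to its left, z up, the work surface at z = 0. Lengths are in mm, angles in rad, forces in N, time in s.
With the tool pointing down it reaches from about 275 to 725 mm from the base axis. Payload 5.6 kg.
Tool frame: the origin (TCP) lies at the very end of the fingers, on their centre line; the grasp point (between the pads) lies 19 mm behind it; z points along the fingers, y is the direction in which the jaws open and shut (so a half turn about z gives the same grasp; the last joint's range is limited). The gripper opens to 85 mm and grips with 20 to 120 N. Pads are 22 mm wide; open, the fingers measure 114 mm over their backs; the gripper's body (76 mm by 85 mm) begins 54 mm behind the grasp point. The pads swing forward as they close: fully open they stand 13 mm farther back than shut.
Start: joints at [-1.054, 0.255, 0.108, 0, -1.424, -0.285], TCP at [126.372, -535.278, 231.283] pointing down, gripper open.
Joint ranges: [-2.95, 2.95], [-1.21, 1.97], [-1.09, 1.5], [-2.87, 1.71], [-2.94, -0.07], [-3.05, 3.05]. Speed limits (rad/s): [2.57, 2.57, 3.14, 3.14, 3.14, 3.14].

## Interface

Orientations are given as [roll, pitch, yaw] about the fixed x, y, z axes, in that order (R = Rz(yaw) Ry(pitch) Rx(roll)).
In Python, from plant import manip gives the robot as it stands.
- The arm moves only by the tool play_rows, never from a script. Its arguments are lists of equal length, an entry for each row: "translation": the shift along the tool's x, y, z in cm, a list of three; "twist": the turn, a rotation vector about the tool's x, y, z in rad, a list of three; "jaw": the opening, from 0 (shut) to 1 (fully open). A call has 1 to 12 rows; each row is the pose to reach, as a shift and turn from the pose commanded when the call began, along the tool's axes at that moment; what a row does not reach only later rows make up. A row lasts 1/10 s, in which the tool goes at most 50 mm and 8.59 degrees, less where a joint would pass 70% of its speed; a pose out of reach is approached as far as the arm can. A call with a gripper value outside its range is refused whole. The fingers move at their own pace and stop on an object; "squeeze" is the grip in N (left out, the last holds). Time passes only in rows, so rows that repeat a pose let the fingers close. It gives the time, the measured TCP pose, the force and the opening at its end, in the units of the state.
- manip.get_obs(): the state, without advancing time (a new reading comes with each control period).
- manip.read_camera(name): name is "scene" or "top" or "wrist"; returns a dict with "img" (400x640x3 uint8, blue, green, red), "camera_matrix" (3x3 intrinsics, pixels), "xyz" and "rotation" of the camera in the world; the wrist camera has in their place "tool_from_camera" (4x4, takes a point from camera to tool coordinates, whose origin is the TCP and whose axes are the flange's). Camera axes: x right, y up, looking along -z (the intrinsics and any distortion apply to the point x, -y, -z); pixel columns grow to the right and rows downward; lengths in mm; the calibration is good to about 2 mm. The wrist camera is an equidistant fisheye: a pixel r from the principal point sees the ray r / f radians off the axis. A picture is of the moment at which its call begins: read the wrist's pose just before it. There is no depth.
- manip.finish_job(): hands the job in, once; it reports no verdict.
The state is a dict: "clock": time; "joint_positions": joint angles; "joint_velocities": joint speeds; "effort": joint torques, N m; "eef_pos": TCP position; "tool_rot": TCP orientation; "force": force on the tool from outside, world axes, zero at the start; "wrist_torque": the same for the moment, N m; "grip_width": finger opening in mm.
Only numpy, scipy, OpenCV 4.12 (cv2) and the standard library are available. Lean on these libraries where they do the work, as an engineer would, in place of code of your own. Each camera call takes 0.05 s, during which the arm holds its last target. There are 200 camera calls.

## Task

The black polishing wand has been left lying across the two pins on the front of the white lens polishing machine: first put it down flat in the empty white tray, without dropping it. Then take the plate with the two holes out of the rack, thread it upright, tab up, over the two pins and push it home until it sits flush against the machine's front; do not force it. Leave the other plate, the bottles and the small parts where they stand.

Things in the scene. Friction and masses are not known exactly. Their poses are not given: they have to be found in the camera images.
- machine: White lens polishing machine, fixed box 200 deep (x) x 270 wide (y) x 160 tall; blue bowl on top, to 171. Origin: centre of its underside. Front face: own x = -100, facing -x. Two level parallel steel pins stick out of it along -x, 80 apart (axes), axes 110 up, diameter 10, length 66, last 5 tapered to 5. The stiff pair stands, as last clamped, up to 8 left or right of centre (y): look, or touch both pins.
- seat (a point): Point on the machine's mid-line at pin height, 4 before the front face (machine frame -104, 0, 110): plate_mid ends level with it in x when flush, about 1 lower (play), and shifted along y as the pins are. Axes as the machine's. A finger behind the tab does not fit between plate and machine: hang the plate on the pins some 35 short, let go, then push it home.
- pin_tips (a point): Point on the machine's mid-line, at the height and distance of the pin tips (machine frame -166, 0, 110), fixed to the machine: it does not show the pins' sideways shift. Axes as the machine's.
- wand: Black polishing wand: square bar 14 x 14, 120 long along its own y, with a thin round end (diameter 10, 20 long) at each end, 160 over all; 28 to 56 g. Lies level across the two pins at the start, its middle 38 to 44 from the machine's front face, within 6 of the mid-line. Origin: centre of its underside.
- wand_mid (a point): Centre of the wand's square bar, 7 above its underside.
- tray: Empty white open tray, fixed, 120 (x) x 220 (y, long) x 22 tall, walls and floor 4 thick. Origin: centre of its underside on the table.
- rack: White fixed rack with the two plates upright: base 160 (x) x 140 (y) x 12 tall, on which the plates stand; slots at x = -42 and +42 along y, each between two ribs 11 apart (rib tops 32 above the table). Origin: centre of its underside. Either plate may be in either slot; rack and tray may swap sides.
- plate: Cover plate to fit: aluminium, upright in a rack slot, 8 thick (own x), 116 wide (y), 80 tall, with a grip tab 40 wide, 30 tall amid its upper edge (110 over all); 105 to 210 g. Two through holes, diameter 12, at y = -40 and +40, 52 above its lower edge. Front and back alike. Origin: centre of its lower edge; z towards the tab. On the pins it slides at a few newtons if pushed midway between them at their height; it may bind if pushed elsewhere.
- plate_mid (a point): Middle of the plate's thickness, midway between its two holes (52 above its lower edge). Axes as the plate's.
- spare: The other aluminium plate in the rack: same outline, but one large 45 hole in the middle instead of two small ones. Leave alone. Origin: centre of its lower edge.
- dropper: White dropper bottle, 32 diameter, 65 tall, between robot and machine. Leave alone. Origin: centre of its underside (as for all of the following).
- vial: Clear small jar with blue cap, 24 diameter, 50 tall. Leave alone.
- bit: Brass polishing head, 20 diameter, 30 tall, standing. Leave alone.
- solution: Tall white bottle with blue label, 66 diameter, 150 tall. Leave alone.
- flask: White bottle, 44 diameter, 100 tall, beside the machine. Leave alone.
There are look-alikes about, which are no part of the job. There is more than one size of the wand; the job needs the middle-sized.

How it is judged (in metres and radians):
On the way, in this order (a step that is already met when the one before it is completed fails the run):
1. the wand lies flat in the tray, let go (x of wand_mid in the frame of tray between -0.045 and 0.045 m and y of wand_mid in the frame of tray between -0.04 and 0.04 m and z of wand_mid in the frame of tray below 0.017 m and angle between wand's own y axis and vertical between 1.47 and 1.67 rad and contact force between wand and the fingers below 0.1 N), for 0.2 s.
2. the plate is threaded over both pins, not yet home (x of plate_mid in the frame of seat between -0.055 and -0.01 m and y of plate_mid in the frame of seat between -0.012 and 0.012 m and z of plate_mid in the frame of seat between -0.004 and 0.004 m), for 0.1 s.
At the end, for the whole second after the job is handed in: The wand lies flat in the tray, at rest. The plate is on both pins, tab up (within 0.08 rad of vertical), flush against the machine's front: within 3 mm of touching it and within 0.06 rad of parallel, at rest (x of wand_mid in the frame of tray between -0.045 and 0.045 m and y of wand_mid in the frame of tray between -0.04 and 0.04 m and z of wand_mid in the frame of tray below 0.017 m and angle between wand's own y axis and vertical between 1.47 and 1.67 rad and x of plate_mid in the frame of seat between -0.003 and 0.003 m and y of plate_mid in the frame of seat between -0.012 and 0.012 m and z of plate_mid in the frame of seat between -0.004 and 0.004 m and angle between the x axis of plate and the x axis of machine, either way round below 0.06 rad and angle between plate's own z axis and vertical below 0.08 rad and linear speed of each of plate, wand below 0.02 m/s).
It fails at once if a bystander or the other plate is moved by more than 30 mm (distance of any of dropper, vial, bit, solution, flask, spare from where it was at the start of the episode above 0.03 m).
It fails at once if the wand is dropped on the table outside the tray (height (world z) of wand_mid below 0.03 m and horizontal distance between wand_mid and tray above 0.12 m).
It fails at once if the plate falls over (angle between plate's own z axis and vertical above 0.8 rad).
It fails at once if the plate is forced against the machine (over 60 N) (contact force between plate and machine above 60 N).
It also fails if it takes over 72 s, if anything falls off the work surface, if the arm or the gripper's body presses on something with over 40 N, if the wrist force passes 120 N, or if a joint passes its speed limit or range.

## Working session

There is one attempt and no reset: what is moved stays moved. The work goes in short steps, Python scripts to look and compute and a tool call to move; the robot and the scene stay as the last step left them, time stands still between calls to the robot, and variables do not carry over. Pictures are saved under pics/ and viewed, on a budget of 10 in all, crops included, one or two more only if the job needs it, and the job is handed in when it is done.

Besides the shell and the picture viewer there is one more tool, called after "Emit:" as name(argument=value, ...) on one line, values as JSON. play_rows: Moves the arm, as the interface text tells. Its arguments: {"type":"object","properties":{"translation":{"type":"array"},"twist":{"type":"array"},"jaw":{"type":"array"},"squeeze":{"type":"number"}},"required":["translation","twist","jaw"]}

```bash
mkdir -p pics; ls
cat > h.py <<'E'
import numpy as np, cv2, json
from scipy.spatial.transform import Rotation as R
from plant import manip
def cam(name,save=None):
    o=manip.get_obs(); c=manip.read_camera(name)
    if name=='wrist':
        Rt=R.from_euler('xyz',o['tool_rot']).as_matrix(); T=np.array(c['tool_from_camera'])
        c['rotation']=Rt@T[:3,:3]; c['xyz']=Rt@T[:3,3]+np.array(o['eef_pos'])
    c['name']=name
    if save: cv2.imwrite('pics/'+save,c['img'])
    return c
def ray(c,u,v):
    K=np.array(c['camera_matrix']); x=(u-K[0,2])/K[0,0]; y=(v-K[1,2])/K[1,1]
    if c['name']=='wrist':
        r=np.hypot(x,y); s=np.sin(r)/r if r>1e-9 else 1; d=np.array([x*s,-y*s,-np.cos(r)])
    else: d=np.array([x,-y,-1.])
    d=np.array(c['rotation'])@d; return np.array(c['xyz']),d/np.linalg.norm(d)
def onz(c,u,v,z):
    p,d=ray(c,u,v); return p+d*(z-p[2])/d[2]
def onx(c,u,v,X):
    p,d=ray(c,u,v); return p+d*(X-p[0])/d[0]
def proj(c,P):
    q=np.array(c['rotation']).T@(np.array(P,float)-np.array(c['xyz'])); K=np.array(c['camera_matrix'])
    q=np.array([q[0],-q[1],-q[2]])
    if c['name']=='wrist':
        r=np.hypot(q[0],q[1]); t=np.arctan2(r,q[2]); k=t/r if r>1e-9 else 0; return K[0,2]+K[0,0]*q[0]*k, K[1,2]+K[1,1]*q[1]*k
    return K[0,2]+K[0,0]*q[0]/q[2], K[1,2]+K[1,1]*q[1]/q[2]
E
python3 - <<'E'
from h import *
np.set_printoptions(precision=4,suppress=True)
for n in ['scene','top','wrist']:
    c=cam(n,n+'0.png'); print(n,c.keys(),np.array(c['camera_matrix']).tolist(),np.array(c['xyz']),np.array(c['rotation']).tolist()); 
    if n=='wrist': print(np.array(c['tool_from_camera']))
print(manip.get_obs())
cv2.imwrite('pics/st.png',cv2.resize(np.vstack([cv2.imread('pics/scene0.png'),cv2.imread('pics/top0.png')]),(480,600)))
E
```

```text
pics
scene dict_keys(['img', 'camera_matrix', 'xyz', 'rotation', 'name']) [[511.8664943506752, 0.0, 317.71967871029966], [0.0, 511.8664943506752, 201.62485091659852], [0.0, 0.0, 1.0]] [1196.5957 -193.5394  938.7184] [0.7275542140431903, -0.0033775525044126287, 1.3079989384141655]
top dict_keys(['img', 'camera_matrix', 'xyz', 'rotation', 'name']) [[459.1603536041645, 0.0, 314.7194737855789], [0.0, 459.1603536041645, 201.5098951047696], [0.0, 0.0, 1.0]] [ 361.6236  -15.9594 1092.3609] [0.11770451001837845, 0.03543719794132971, -1.5913089903449125]
wrist dict_keys(['img', 'camera_matrix', 'tool_from_camera', 'rotation', 'xyz', 'name']) [[309.70691628693146, 0.0, 315.24042465960065], [0.0, 309.70691628693146, 197.04126858401946], [0.0, 0.0, 1.0]] [  60.2733 -552.1473  373.7965] [[-0.22942229829515223, -0.9370566003935609, -0.2632305770685308], [0.97332583027861, -0.22045717704161952, -0.06352528003318227], [0.0014957130153779629, -0.2707832357250013, 0.9626391858286641]]
[[  -0.0003    0.9626    0.2709   68.2487]
 [   1.        0.0003    0.0002   -1.424 ]
 [   0.0002    0.2709   -0.9626 -143.2783]
 [   0.        0.        0.        1.    ]]
{'clock': 0.15, 'joint_positions': array([-1.0544,  0.2556,  0.1073, -0.0003, -1.4239, -0.2846]), 'joint_velocities': array([ 0.0015, -0.0011,  0.0038,  0.0012,  0.0011, -0.0012]), 'effort': array([ -0.0003, -38.6938,  23.8083,   5.3665,  -0.0045,   0.    ]), 'eef_pos': array([ 126.3264, -534.908 ,  230.5908]), 'tool_rot': array([ 3.1401, -0.0001, -2.9098]), 'force': array([ 0.2573, -0.4526, -0.0051]), 'wrist_torque': array([-0.0114,  0.0124,  0.0408]), 'grip_width': 85.67020555024706}
```

View pics/top0.png

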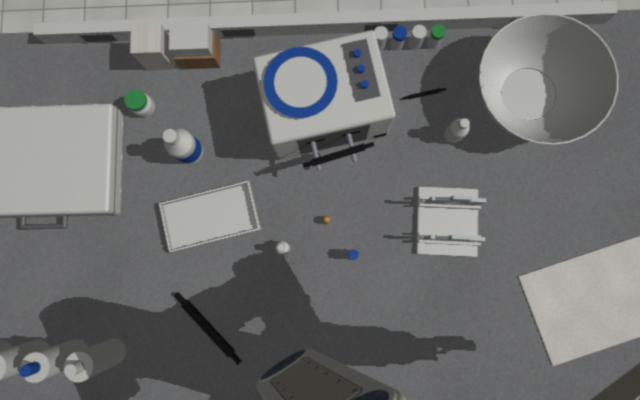

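View pics/scene0.png

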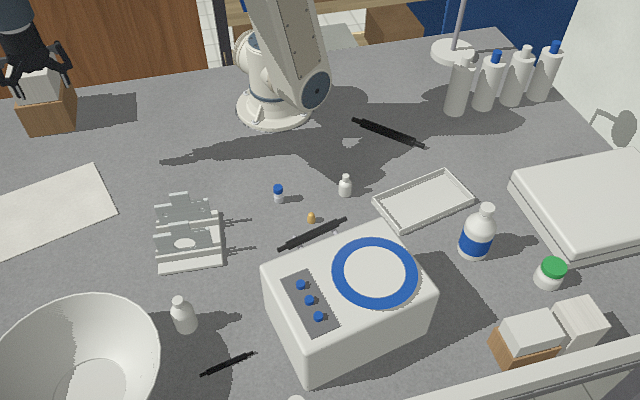

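```bash
python3 - <<'E'
s=open('h.py').read()
s=s.replace("    c['name']=name\n","    c['name']=name\n    c['rotation']=np.array(c['rotation'])\n    if c['rotation'].ndim==1: c['rotation']=R.from_euler('xyz',c['rotation']).as_matrix()\n")
s+='''
def rect(c,mask,seed,z):
    n,l=cv2.connectedComponents(mask.astype(np.uint8)); m=(l==l[seed[1],seed[0]]).astype(np.uint8)
    ct=max(cv2.findContours(m,0,2)[0],key=cv2.contourArea)[:,0]
    P=np.array([onz(c,u,v,z)[:2] for u,v in ct],np.float32); P=P
    (cx,cy),(w,h),a=cv2.minAreaRect(P); b=cv2.boxPoints(((cx,cy),(w,h),a))
    return (cx,cy),(w,h),a,ct.min(0),ct.max(0)
'''
open('h.py','w').write(s)
E
python3 - <<'E'
from h import *
np.set_printoptions(precision=1,suppress=True)
c=cam('top'); g=c['img'].astype(int); gray=g.min(2); mx=g.max(2)
print('px', [g[v,u].tolist() for u,v in [(260,70),(300,83),(300,143),(209,216),(448,215),(448,225),(338,155)]])
for t in (120,150,170,185):
    m=mx>t
    print(t,'machine',rect(c,m,(385,105),160)); print('tray',rect(c,m,(209,216),12)); print('rack',rect(c,m,(448,222),12))
dark=mx<45
print('wand',rect(c,dark,(338,155),122)); 
big=cv2.resize(c['img'][20:270,240:500],None,fx=3,fy=2.3*3/2.3*0+3,interpolation=cv2.INTER_CUBIC)[:600]
cv2.imwrite('pics/top_crop.png',big[:600,:790])
E
```

```text
px [[168, 173, 173], [171, 176, 175], [49, 48, 49], [171, 176, 176], [176, 181, 180], [177, 182, 182], [27, 25, 26]]
120 machine ((721.1487426757812, -21.601882934570312), (201.18045043945312, 292.2218933105469), 11.294997215270996, array([254,  26], dtype=int32), array([395, 144], dtype=int32))
tray ((462.2255859375, 271.668701171875), (124.06710052490234, 225.51809692382812), 12.960522651672363, array([159, 180], dtype=int32), array([260, 251], dtype=int32))
rack ((416.7913513183594, -296.57891845703125), (156.13636779785156, 119.83045196533203), 86.35424041748047, array([417, 203], dtype=int32), array([485, 256], dtype=int32))
150 machine ((721.794189453125, -21.614898681640625), (197.60382080078125, 287.7830505371094), 11.279349327087402, array([265,  27], dtype=int32), array([394, 142], dtype=int32))
tray ((459.5254821777344, 271.7742004394531), (113.84440612792969, 222.11727905273438), 12.730162620544434, array([160, 183], dtype=int32), array([259, 250], dtype=int32))
rack ((431.7756652832031, -297.6501159667969), (153.02719116210938, 71.08936309814453), 84.98113250732422, arra
[... 537 characters left out ...]
32), array([484, 239], dtype=int32))
185 machine ((488.7955322265625, 31.03411865234375), (1379.9942626953125, 844.5646362304688), 87.63204956054688, array([0, 0], dtype=int32), array([639, 399], dtype=int32))
tray ((508.9823913574219, 38.49365234375), (1599.05029296875, 978.628173828125), 87.63204956054688, array([0, 0], dtype=int32), array([639, 399], dtype=int32))
rack ((508.9823913574219, 38.49365234375), (1599.05029296875, 978.628173828125), 87.63204956054688, array([0, 0], dtype=int32), array([639, 399], dtype=int32))
wand ((578.1600952148438, -35.603904724121094), (13.52867603302002, 155.22967529296875), 15.8135347366333, array([303, 143], dtype=int32), array([372, 166], dtype=int32))
```

View pics/top_crop.png

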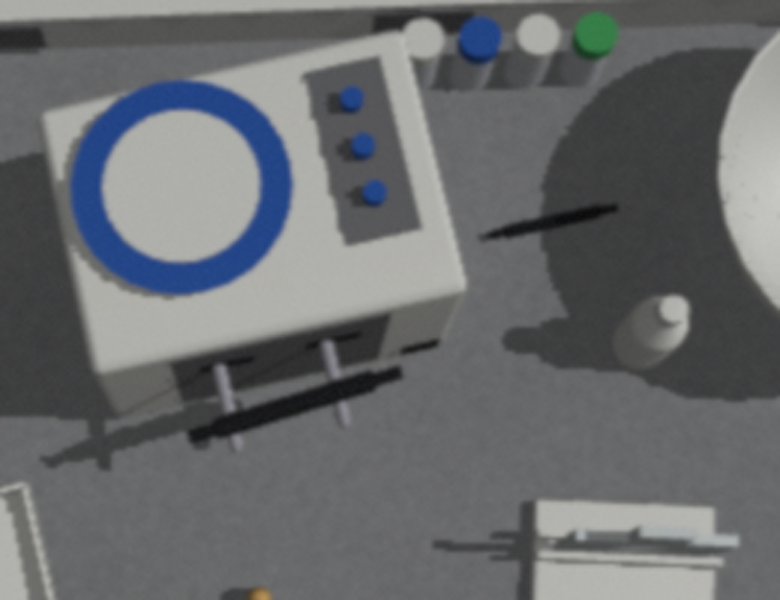

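Run:
```python
from h import *
np.set_printoptions(precision=1,suppress=True)
c=cam('top')
f=lambda u,v,z: onz(c,240+(u+.5)/3-.5,20+(v+.5)/3-.5,z)[:2]
C=np.array([f(*p,160) for p in [(43,112),(404,30),(465,285),(97,372)]]); print(C,[np.linalg.norm(C[i]-C[i-1]) for i in range(4)])
print('yaw',np.degrees([np.arctan2(*(C[1]-C[2])[::-1]),np.arctan2(*(C[0]-C[3])[::-1]),np.arctan2(-(C[3]-C[2])[0],(C[3]-C[2])[1])]))
for a,b in (((237,447),(221,372)),((347,424),(328,345))): print('pin tip,root',f(*a,110),f(*b,110),np.linalg.norm(f(*a,110)-f(*b,110)))
print('wand ends z=122',f(193,435,122),f(401,373,122), 'mid')
w=f(193,435,122)-f(401,373,122); print(np.linalg.norm(w),np.degrees(np.arctan2(-w[0],w[1])))
mid=C.mean(0); print('mid',mid)
big=cv2.resize(c['img'][170:270,400:500],None,fx=5,fy=5,interpolation=cv2.INTER_CUBIC)
s=cam('scene'); sb=cv2.resize(s['img'][180:280,145:265],None,fx=5,fy=5,interpolation=cv2.INTER_CUBIC)[:,:300*2]
t=cv2.resize(np.hstack([big[:,:],sb[:,:]]),None,fx=.72,fy=.72); print(t.shape); cv2.imwrite('pics/rackc.png',t)
```

```text
[[ 786.5  138.2]
 [ 838.  -119.8]
 [ 650.3 -155.2]
 [ 596.2  101.4]] [np.float64(193.861968117704), np.float64(263.04287899826954), np.float64(191.03837405582098), np.float64(262.2606207358727)]
yaw [10.7 10.9 11.9]
pin tip,root [550.2   6.4] [606.1  16.9] 56.844612258233425
pin tip,root [564.9 -73.6] [623.9 -61.6] 60.18438666137679
wand ends z=122 [557.5  37.5] [ 598.6 -112.6] mid
155.65362490271465 15.299539517165655
mid [717.8  -8.9]
(360, 792, 3)
```

View pics/rackc.png

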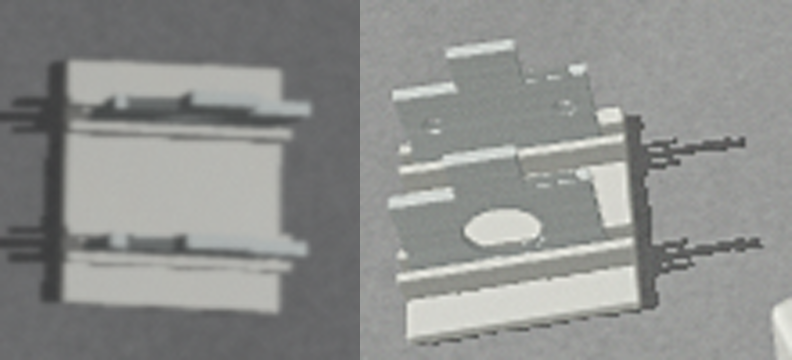

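```bash
cat >> h.py <<'E'
def go(x,y,z,a,tilt=0):
    """rows to TCP xyz, tool down, jaw along world heading a deg; tilt deg about tool x"""
    o=manip.get_obs(); R0=R.from_euler('xyz',o['tool_rot'])
    R1=R.from_euler('xyz',[np.pi,0,np.radians(a-90)])*R.from_rotvec([np.radians(tilt),0,0])
    t=R0.inv().apply(np.array([x,y,z])-o['eef_pos'])/10; w=(R0.inv()*R1).as_rotvec()
    print('clock',o['clock'],'eef',np.round(o['eef_pos'],1),'T',np.round(t,2).tolist(),'W',np.round(w,3).tolist())
E
python3 -c "
from h import *; go(520,-45,280,12)"
```

```text
clock 0.3 eef [ 126.3 -535.1  231. ] T [-49.57, 38.66, -4.88] W [0.001, 0.0, -1.548]
```

Emit:
play_rows(translation=[[-49.6,38.7,-4.9],[-49.6,38.7,-4.9],[-49.6,38.7,-4.9],[-49.6,38.7,-4.9],[-49.6,38.7,-4.9],[-49.6,38.7,-4.9],[-49.6,38.7,-4.9],[-49.6,38.7,-4.9],[-49.6,38.7,-4.9],[-49.6,38.7,-4.9],[-49.6,38.7,-4.9],[-49.6,38.7,-4.9]], twist=[[0,0,-1.55],[0,0,-1.55],[0,0,-1.55],[0,0,-1.55],[0,0,-1.55],[0,0,-1.55],[0,0,-1.55],[0,0,-1.55],[0,0,-1.55],[0,0,-1.55],[0,0,-1.55],[0,0,-1.55]], jaw=[0.4,0.4,0.4,0.4,0.4,0.4,0.4,0.4,0.4,0.4,0.4,0.4], squeeze=40)

```text
clock: 1.5
eef_pos: [501.7, -66.9, 278.3]
tool_rot: [-3.141, -0.0, -1.358]
force: [1.4, -1.4, 1.2]
grip_width: 34.0
```

```bash
python3 -c "
from h import *; go(520,-45,280,12)"
```

```text
clock 1.5 eef [501.7 -66.9 278.3] T [-1.75, -2.25, -0.17] W [-0.001, -0.0, 0.004]
```

Emit:
play_rows(translation=[[-1.75,-2.25,-0.2],[-1.75,-2.25,-0.2],[-1.75,-2.25,-0.2],[-1.75,-2.25,-0.2]], twist=[[0,0,0.004],[0,0,0.004],[0,0,0.004],[0,0,0.004]], jaw=[0.4,0.4,0.4,0.4])

```text
clock: 1.9
eef_pos: [518.7, -47.6, 280.0]
tool_rot: [3.142, -0.0, -1.364]
force: [0.4, -1.5, 0.1]
grip_width: 34.5
```

```bash
python3 -c "
from h import *
c=cam('wrist','w1.png'); print(manip.get_obs()['eef_pos'])
im=cv2.imread('pics/w1.png'); 
for p in [(578,-36,122),(550,6.4,110),(565,-74,110)]: u,v=proj(c,p); print(u,v)
"
```

```text
[518.64647639 -47.74184645 280.12812253]
255.8969356634066 182.30389250497325
277.19699304273513 222.27392804768186
276.51244729318245 146.59134543435212
```

View pics/w1.png

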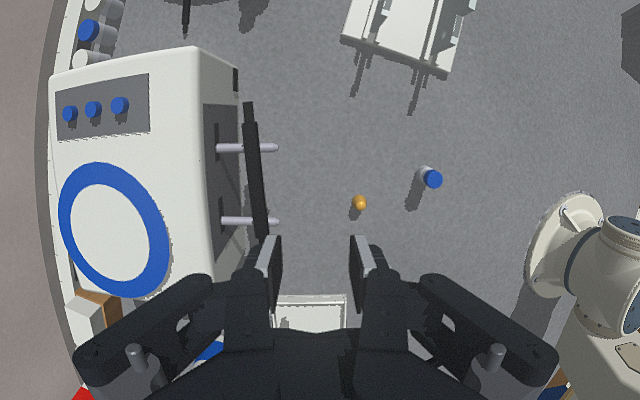

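Run:
```python
from h import *
np.set_printoptions(precision=1,suppress=True)
c=cam('wrist'); g=c['img'].max(2).astype(int)
L=[];Rr=[]
for v in range(96,236,4):
    r=g[v,232:300]; d=np.where(r<55)[0]+232
    print(v,(d.min(),d.max(),len(d)) if len(d) else None,end=' ')
    if len(d) and v>=120 and v<=208 and not 138<v<156: L.append(onz(c,d.min()-.5,v,129)[:2]);Rr.append(onz(c,d.max()+.5,v,122)[:2])
print()
L=np.array(L);Rr=np.array(Rr)
for A in(L,Rr):
    k=np.polyfit(A[:,1],A[:,0],1); print('x at y=-36',np.polyval(k,-36),'yaw',-np.degrees(np.arctan(k[0])))
print('end',onz(c,249,101,122))
for p in [(277.5,147.5),(279,222),(217,148),(222,220),(243,147.5),(245,219.5)]: print(p,onz(c,*p,110)[:2])
```

```text
96 None 100 None 104 (np.int64(243), np.int64(251), 9) 108 (np.int64(243), np.int64(252), 9) 112 (np.int64(244), np.int64(252), 8) 116 (np.int64(244), np.int64(253), 8) 120 (np.int64(245), np.int64(253), 8) 124 (np.int64(243), np.int64(256), 12) 128 (np.int64(243), np.int64(257), 12) 132 (np.int64(242), np.int64(257), 14) 136 (np.int64(243), np.int64(257), 15) 140 (np.int64(243), np.int64(258), 16) 144 (np.int64(243), np.int64(258), 13) 148 (np.int64(244), np.int64(259), 15) 152 (np.int64(245), np.int64(259), 15) 156 (np.int64(245), np.int64(259), 15) 160 (np.int64(246), np.int64(260), 14) 164 (np.int64(246), np.int64(260), 12) 168 (np.int64(247), np.int64(261), 15) 172 (np.int64(247), np.int64(261), 15) 176 (np.int64(248), np.int64(261), 14) 180 (np.int64(248), np.int64(262), 14) 184 (np.int64(249), np.int64(262), 13) 188 (np.int64(248), np.int64(263), 16) 192 (np.int64(249), np.int64(263), 15) 196 (np.int64(250), np.int64(263), 14) 200 (np.int64(251), np.int64(264), 14) 204 (np.int64(251), np.int64(265), 14) 208 (np.int64(252), np.int64(266), 13) 212 (np.int64(253), np.int64(266), 14) 216 (np.int64(253), np.int64(266), 14) 220 (np.int64(253), np.int64(267), 15) 224 (np.int64(254), np.int64(267), 14) 228 (np.int64(254), np.int64(268), 15) 232 (np.int64(255), np.int64(268), 14) 
x at y=-36 584.8551093039329 yaw 15.019904680655886
x at y=-36 570.7296464922566 yaw 16.382938291058974
end [ 599.  -115.1  122. ]
(277.5, 147.5) [563.8 -73.4]
(279, 222) [548.1   5.6]
(217, 148) [627.2 -61.2]
(222, 220) [611.3  17.1]
(243, 147.5) [599.3 -66.7]
(245, 219.5) [585.4  10.8]
```

```bash
python3 -c "
from h import *; go(577.5,-37,150,15.5);go(577.5,-37,113,15.5)"
```

```text
clock 2.0 eef [518.7 -47.9 280.2] T [0.14, -5.98, 13.02] W [-0.0, -0.0, -0.065]
clock 2.0 eef [518.7 -47.9 280.2] T [0.14, -5.97, 16.72] W [-0.0, -0.0, -0.065]
```

Emit:
play_rows(translation=[[0.1,-6,2],[0.1,-6,2],[0.1,-6,6],[0.1,-6,10],[0.1,-6,12],[0.1,-6,13.5],[0.1,-6,14.5],[0.1,-6,15.5],[0.1,-6,16.2],[0.1,-6,16.7],[0.1,-6,16.7],[0.1,-6,16.7]], twist=[[0,0,-0.065],[0,0,-0.065],[0,0,-0.065],[0,0,-0.065],[0,0,-0.065],[0,0,-0.065],[0,0,-0.065],[0,0,-0.065],[0,0,-0.065],[0,0,-0.065],[0,0,-0.065],[0,0,-0.065]], jaw=[0.4,0.4,0.4,0.4,0.4,0.4,0.4,0.4,0.4,0.4,0.4,0.4])

```text
clock: 3.2
eef_pos: [578.5, -35.8, 114.3]
tool_rot: [-3.14, -0.001, -1.299]
force: [-2.8, -0.1, 7.1]
grip_width: 34.0
```

```bash
python3 -c "
from h import *
c=cam('wrist','w2.png'); go(577.5,-37,112,15.5); print(manip.get_obs()['force'])"
```

```text
clock 3.25 eef [578.5 -35.8 114.2] T [0.09, 0.13, 0.22] W [-0.002, -0.001, 0.002]
[-3.40582642  0.35832322  6.73866758]
```

View pics/w2.png

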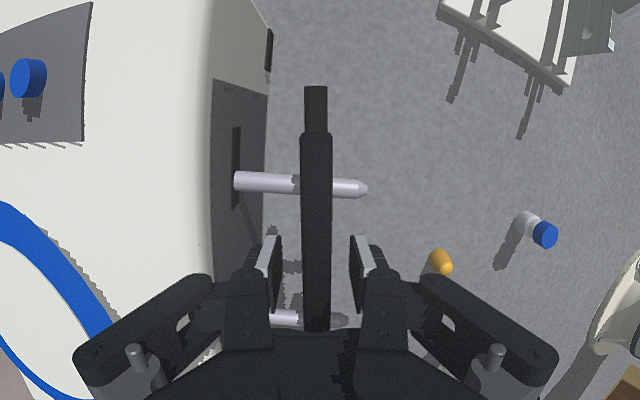

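Emit:
play_rows(translation=[[0,0,0],[0,0,0],[0,0,0],[0,0,0],[0,0,0],[0,0,0]], twist=[[0,0,0],[0,0,0],[0,0,0],[0,0,0],[0,0,0],[0,0,0]], jaw=[0.1,0.1,0.1,0.1,0.1,0.1], squeeze=40)

```text
clock: 3.85
eef_pos: [578.5, -35.6, 113.3]
tool_rot: [-3.141, -0.0, -1.299]
force: [-0.4, 1.0, 4.1]
grip_width: 13.0
```

```bash
python3 -c "
from h import *
c=cam('wrist','w3.png'); go(577.5,-37,160,15.5); print(manip.get_obs())"
```

```text
clock 3.9 eef [578.5 -35.6 113.3] T [0.11, 0.13, -4.67] W [-0.001, -0.0, 0.002]
{'clock': 3.9, 'joint_positions': array([ 2.08355112e-01,  3.73069217e-01, -3.13599328e-02,  1.53047457e-04,
       -1.16533887e+00,  6.36933491e-02]), 'joint_velocities': array([ 0.00065182, -0.00044121, -0.00105348,  0.00020056, -0.0013921 ,
       -0.00027963]), 'effort': array([ -0.48904834, -40.64465046,  20.32808661,   4.62911904,
         0.08510987,   0.05131252]), 'eef_pos': array([578.49676109, -35.55738443, 113.29216414]), 'tool_rot': array([-3.14057539e+00, -2.05867103e-04, -1.29868767e+00]), 'force': array([-0.44817397,  0.26235879,  5.4619946 ]), 'wrist_torque': array([ 0.37493291,  0.1181205 , -0.02714293]), 'grip_width': 12.941261239329721}
```

```bash
python3 -c "
from h import *
go(578,-37,200,15.5);go(461,271,200,12.8)"
```

```text
clock 3.9 eef [578.5 -35.6 113.3] T [0.13, 0.08, -8.67] W [-0.001, -0.0, 0.002]
clock 3.9 eef [578.5 -35.6 113.3] T [-32.68, 3.07, -8.68] W [-0.001, -0.0, 0.049]
```

Emit:
play_rows(translation=[[0,0,-1.5],[0,0,-4],[0,0,-8.7],[-4,0.4,-8.7],[-8,0.8,-8.7],[-12,1.1,-8.7],[-16,1.5,-8.7],[-20,1.9,-8.7],[-24,2.3,-8.7],[-28,2.7,-8.7],[-32.7,3.1,-8.7],[-32.7,3.1,-8.7]], twist=[[0,0,0],[0,0,0],[0,0,0],[0,0,0.01],[0,0,0.02],[0,0,0.03],[0,0,0.049],[0,0,0.049],[0,0,0.049],[0,0,0.049],[0,0,0.049],[0,0,0.049]], jaw=[0.1,0.1,0.1,0.1,0.1,0.1,0.1,0.1,0.1,0.1,0.1,0.1])

```text
clock: 5.1
eef_pos: [458.2, 274.9, 198.5]
tool_rot: [3.139, 0.0, -1.343]
force: [-0.1, -0.7, -0.4]
grip_width: 13.0
```

```bash
python3 -c "
from h import *
t=cam('top');g=t['img'].max(2)
c=cam('wrist'); b=np.hstack([t['img'][150:300,120:360],c['img'][:150,0:0].reshape(150,0,3)])
cv2.imwrite('pics/w4.png',np.vstack([cv2.resize(c['img'],(512,320)),cv2.resize(t['img'][140:280,120:376],(512,280))]))
go(461,270,60,12.8); print(manip.get_obs()['force'],manip.get_obs()['grip_width'])"
```

```text
clock 5.2 eef [459.5 271.6 198.9] T [0.18, -0.14, 13.89] W [0.002, -0.001, 0.002]
[ 0.07266762 -0.9276549  -0.67885739] 12.914346054570808
```

View pics/w4.png

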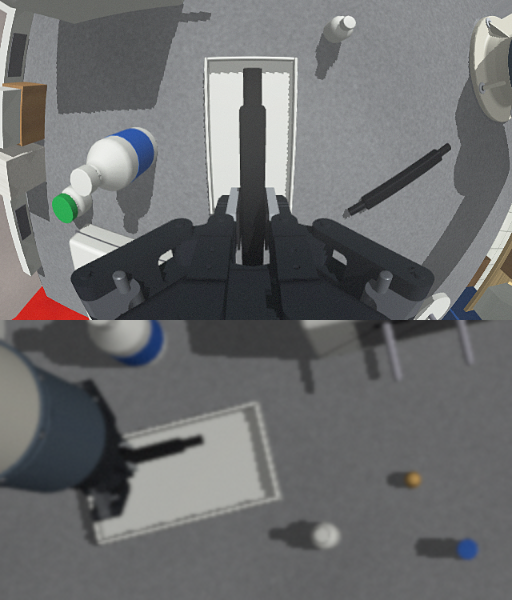

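Emit:
play_rows(translation=[[0.2,-0.1,3],[0.2,-0.1,7],[0.2,-0.1,11],[0.2,-0.1,14],[0.2,-0.1,16],[0.2,-0.1,17.5],[0.2,-0.1,18.4],[0.2,-0.1,18.9],[0.2,-0.1,19.2],[0.2,-0.1,19.3],[0.2,-0.1,19.3]], twist=[[0,0,0],[0,0,0],[0,0,0],[0,0,0],[0,0,0],[0,0,0],[0,0,0],[0,0,0],[0,0,0],[0,0,0],[0,0,0]], jaw=[0.1,0.1,0.1,0.1,0.1,0.1,0.1,0.1,0.1,0.1,0.1])

```text
clock: 6.3
eef_pos: [462.1, 269.5, 7.4]
tool_rot: [-3.141, 0.0, -1.348]
force: [-0.2, -0.3, -1.4]
grip_width: 13.0
```

```bash
python3 -c "
from h import *
go(461,270,3,12.8); print(manip.get_obs()['force'],manip.get_obs()['grip_width'])"
```

```text
clock 6.3 eef [462.1 269.5   7.4] T [-0.08, 0.1, 0.44] W [-0.001, 0.0, -0.0]
[-0.18679335 -0.31363387 -1.3879083 ] 13.034767211246605
```

Emit:
play_rows(translation=[[0,0,0.15],[0,0,0.3],[0,0,0.3],[0,0,0.3],[0,0,0.3],[0,0,0.3],[0,0,0.3],[0,0,0.3],[0,0,0.3]], twist=[[0,0,0],[0,0,0],[0,0,0],[0,0,0],[0,0,0],[0,0,0],[0,0,0],[0,0,0],[0,0,0]], jaw=[0.1,0.1,0.1,0.1,0.38,0.38,0.38,0.38,0.38])

```text
clock: 7.2
eef_pos: [461.7, 269.3, 3.7]
tool_rot: [3.141, -0.0, -1.348]
force: [0.3, 0.3, -0.4]
grip_width: 32.4
```

```bash
python3 -c "
from h import *
o=manip.get_obs();print(o['force'],o['grip_width'],o['eef_pos'])"
```

```text
[ 0.30855018  0.32548349 -0.3648253 ] 32.438727491794005 [461.74473914 269.25766133   3.72541019]
```

```bash
python3 -c "
from h import *
np.set_printoptions(precision=1,suppress=True)
go(461.7,269.3,200,12.8);go(385,-270,250,-4)
t=cam('top')
for p in [(65,62),(281,70),(281,313),(62,300)]: print(onz(t,400+p[0]/3.6,170+p[1]/3.6,12))
"
```

```text
clock 7.2 eef [461.7 269.3   3.7] T [-0.0, 0.01, -19.63] W [0.0, -0.0, -0.0]
clock 7.2 eef [461.7 269.3   3.7] T [50.9, 19.42, -24.62] W [0.0, -0.0, 0.293]
[ 518.1 -225.    12. ]
[ 509.3 -364.6   12. ]
[ 352.1 -354.8   12. ]
[ 363.2 -215.8   12. ]
```

Emit:
play_rows(translation=[[0,0,-2],[0,0,-7],[0,0,-12],[3,1,-17],[7,3,-21],[12,5,-24.6],[17,7,-24.6],[22,9,-24.6],[27,11,-24.6],[32,13,-24.6],[37,15,-24.6],[42,17,-24.6]], twist=[[0,0,0],[0,0,0],[0,0,0],[0,0,0.05],[0,0,0.1],[0,0,0.15],[0,0,0.2],[0,0,0.25],[0,0,0.293],[0,0,0.293],[0,0,0.293],[0,0,0.293]], jaw=[0.38,0.38,0.38,0.38,0.38,0.38,0.38,0.38,0.38,0.38,0.38,0.38])

```text
clock: 8.45
eef_pos: [396.1, -128.6, 250.1]
tool_rot: [-3.141, 0.0, -1.64]
force: [1.9, -0.6, -0.5]
grip_width: 32.3
```

```bash
python3 -c "
from h import *
np.set_printoptions(precision=1,suppress=True)
go(390,-250,240,-4)
t=cam('top'); g=t['img'][170:262,150:270].max(2)
d=np.argwhere(g<50); print(len(d)); (cx,cy),s,a=cv2.minAreaRect(d[:,::-1].astype(np.float32)); print(cx+150,cy+170,s,a, onz(t,cx+150,cy+170,11))
print(rect(t,t['img'].max(2)>120,(170,230),22))
"
```

```text
clock 8.45 eef [ 396.1 -128.6  250.1] T [12.16, -0.23, 1.0] W [-0.001, 0.0, 0.0]
173
195.73529815673828 219.44117736816406 (5.093247413635254, 36.62287902832031) 75.96376037597656 [454.3 304.4  11. ]
((486.83697509765625, 16.294189453125), (898.8677368164062, 1575.079345703125), 0.011262292973697186, array([0, 9], dtype=int32), array([639, 399], dtype=int32))
```

Emit:
play_rows(translation=[[4,0,0.3],[8,-0.1,0.6],[12.2,-0.2,1],[12.2,-0.2,1],[12.2,-0.2,1]], twist=[[0,0,0],[0,0,0],[0,0,0],[0,0,0],[0,0,0]], jaw=[0.5,0.5,0.5,0.5,0.5])

```text
clock: 9.0
eef_pos: [390.0, -249.2, 239.3]
tool_rot: [3.141, 0.0, -1.643]
force: [-0.1, 0.7, 0.5]
grip_width: 42.5
```

```bash
python3 -c "
from h import *
np.set_printoptions(precision=1,suppress=True)
t=cam('top'); c=cam('wrist'); print(manip.get_obs()['eef_pos'])
cv2.imwrite('pics/w5.png',np.vstack([c['img'][:330],cv2.resize(t['img'][170:260,120:330],(640,270))]))
d=np.argwhere(t['img'][170:262,150:270].max(2)<50); (cx,cy),s,a=cv2.minAreaRect(d[:,::-1].astype(np.float32)); print(cx+150,cy+170,s,a, onz(t,cx+150,cy+170,11))
"
```

```text
[ 390.6 -248.1  239.8]
209.61766052246094 215.9705924987793 (5.093247413635254, 65.24208068847656) 75.96376037597656 [461.8 271.1  11. ]
```

View pics/w5.png

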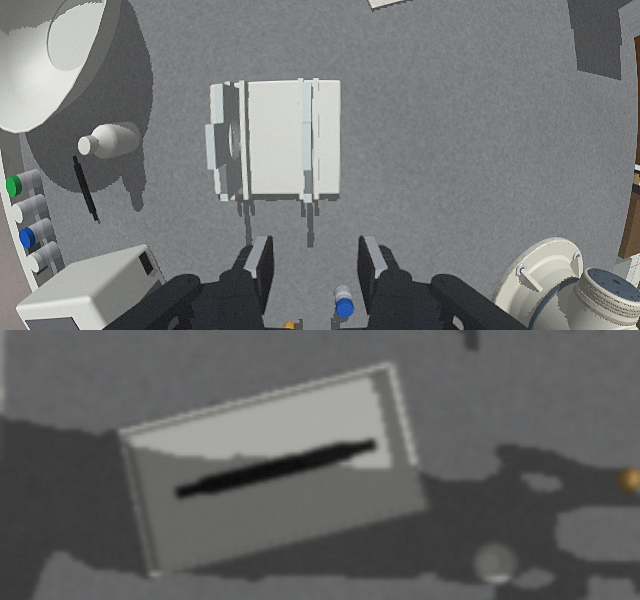

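Run:
```python
from h import *
np.set_printoptions(precision=1,suppress=True)
c=cam('wrist'); g=c['img'].astype(int)
for v in range(76,206,4):
    r=g[v,290:325]; d=np.where((r[:,0]-r[:,2]>6))[0]+290
    print(v,(int(d.min()),int(d.max()),len(d),r[d-290].max(1).mean().round()) if len(d) else None,end=' | ')
print()
b=cv2.resize(c['img'][70:210,270:340],None,fx=4,fy=4,interpolation=cv2.INTER_CUBIC); cv2.imwrite('pics/w6.png',b)
```

```text
76 (290, 323, 6, np.float64(131.0)) | 80 None | 84 (303, 311, 8, np.float64(204.0)) | 88 (303, 310, 8, np.float64(212.0)) | 92 (303, 310, 8, np.float64(210.0)) | 96 (304, 311, 8, np.float64(204.0)) | 100 (303, 311, 9, np.float64(207.0)) | 104 (303, 311, 9, np.float64(207.0)) | 108 (304, 311, 8, np.float64(206.0)) | 112 (303, 311, 8, np.float64(206.0)) | 116 (304, 310, 6, np.float64(210.0)) | 120 (304, 311, 6, np.float64(208.0)) | 124 (302, 310, 9, np.float64(207.0)) | 128 (302, 311, 10, np.float64(200.0)) | 132 (302, 310, 8, np.float64(205.0)) | 136 (302, 311, 10, np.float64(201.0)) | 140 (302, 310, 9, np.float64(205.0)) | 144 (303, 311, 9, np.float64(200.0)) | 148 (302, 310, 9, np.float64(204.0)) | 152 (303, 310, 7, np.float64(203.0)) | 156 (302, 310, 8, np.float64(202.0)) | 160 (303, 309, 6, np.float64(202.0)) | 164 (302, 309, 8, np.float64(204.0)) | 168 (302, 310, 8, np.float64(207.0)) | 172 (304, 311, 3, np.float64(149.0)) | 176 (304, 309, 3, np.float64(150.0)) | 180 (304, 307, 3, np.float64(149.0)) | 184 (304, 307, 3, np.float64(148.0)) | 188 (305, 309, 2, np.float64(130.0)) | 192 (305, 311, 4, np.float64(153.0)) | 196 (304, 322, 9, np.float64(180.0)) | 200 (303, 311, 8, np.float64(192.0)) | 204 (297, 317, 2, np.float64(116.0)) |
```

View pics/w6.png

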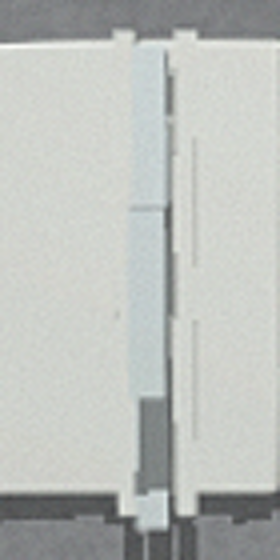

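Run:
```python
from h import *
np.set_printoptions(precision=1,suppress=True)
c=cam('wrist')
for u,v,z in [(307,121.7,122),(306,169.3,122),(307,81,92),(307.5,202.3,92)]: print(onz(c,u,v,z))
go(393,-290,150,-4)
```

```text
[ 394.2 -310.   122. ]
[ 398.  -269.5  122. ]
[ 392.3 -347.4   92. ]
[ 400.4 -231.    92. ]
clock 9.2 eef [ 390.8 -247.7  240. ] T [4.2, -0.5, 9.0] W [-0.001, 0.0, 0.002]
```

```bash
python3 -c "
from h import *
go(395.6,-289.5,91,-4.2)"
```

```text
clock 9.2 eef [ 390.8 -247.7  240. ] T [4.14, -0.75, 14.9] W [-0.001, 0.0, 0.005]
```

Emit:
play_rows(translation=[[4.1,-0.75,1],[4.1,-0.75,5],[4.1,-0.75,8],[4.1,-0.75,10],[4.1,-0.75,12],[4.1,-0.75,13.3],[4.1,-0.75,14.2],[4.1,-0.75,14.8],[4.1,-0.75,14.9],[4.1,-0.75,14.9],[4.1,-0.75,14.9]], twist=[[0,0,0.005],[0,0,0.005],[0,0,0.005],[0,0,0.005],[0,0,0.005],[0,0,0.005],[0,0,0.005],[0,0,0.005],[0,0,0.005],[0,0,0.005],[0,0,0.005]], jaw=[0.5,0.5,0.5,0.5,0.5,0.5,0.5,0.5,0.5,0.5,0.5])

```text
clock: 10.3
eef_pos: [395.6, -290.2, 91.4]
tool_rot: [-3.14, -0.001, -1.646]
force: [-0.6, -0.2, 0.5]
grip_width: 42.7
```

```bash
python3 -c "
from h import *
go(395.6,-289.5,91,-4.2);o=manip.get_obs(); print(o['force'])
c=cam('wrist','w7.png'); print(c['img'][:,:,0].shape)"
```

```text
clock 10.3 eef [ 395.6 -290.2   91.4] T [-0.07, 0.0, 0.04] W [-0.001, -0.001, -0.001]
[-0.64742494 -0.16249658  0.51286741]
(400, 640)
```

Close on the tab (firmly enough, 60 N) and read the forces.

Emit:
play_rows(translation=[[0,0,0],[0,0,0],[0,0,0],[0,0,0],[0,0,0],[0,0,0],[0,0,0],[0,0,0]], twist=[[0,0,0],[0,0,0],[0,0,0],[0,0,0],[0,0,0],[0,0,0],[0,0,0],[0,0,0]], jaw=[0,0,0,0,0,0,0,0], squeeze=60)

```text
clock: 11.15
eef_pos: [395.4, -290.3, 91.0]
tool_rot: [-3.141, -0.0, -1.646]
force: [-0.0, -0.1, 4.5]
grip_width: 7.0
```

```bash
python3 -c "
from h import *
o=manip.get_obs(); print(o['force'],o['wrist_torque'],o['grip_width'])
go(395.6,-290.2,210,-4.2); go(500,-100,215,11.1)"
```

```text
[-1.52918901e-03 -1.36085213e-01  4.50603387e+00] [-0.00952382 -0.05053789 -0.00967616] 7.033561130639264
clock 11.15 eef [ 395.4 -290.3   91. ] T [-0.0, -0.03, -11.9] W [-0.001, -0.0, -0.002]
clock 11.15 eef [ 395.4 -290.3   91. ] T [-19.75, -9.02, -12.4] W [-0.001, -0.0, -0.269]
```

Emit:
play_rows(translation=[[0,0,-0.5],[0,0,-1.5],[0,0,-3.5],[0,0,-6],[0,0,-9],[0,0,-12],[-3,-1.3,-12.4],[-7,-3,-12.4],[-11,-5,-12.4],[-15,-7,-12.4],[-19.7,-9,-12.4],[-19.7,-9,-12.4]], twist=[[0,0,0],[0,0,0],[0,0,0],[0,0,0],[0,0,0],[0,0,0],[0,0,0],[0,0,-0.08],[0,0,-0.16],[0,0,-0.24],[0,0,-0.269],[0,0,-0.269]], jaw=[0,0,0,0,0,0,0,0,0,0,0,0])

```text
clock: 12.35
eef_pos: [501.1, -96.0, 214.4]
tool_rot: [3.141, 0.001, -1.371]
force: [0.0, -0.9, -1.7]
grip_width: 6.8
```

```bash
python3 -c "
from h import *
o=manip.get_obs(); print(o['force'],o['wrist_torque'],o['grip_width'])
go(507,-43.5,137,11.1); c=cam('wrist','w8.png')"
```

```text
[ 0.00698631 -0.91013146 -1.67974528] [-0.1274651   0.13288444  0.01200849] 6.7614964707919185
clock 12.35 eef [501.1 -96.  214.4] T [-5.02, -1.62, 7.74] W [0.0, 0.001, 0.006]
```

View pics/w8.png

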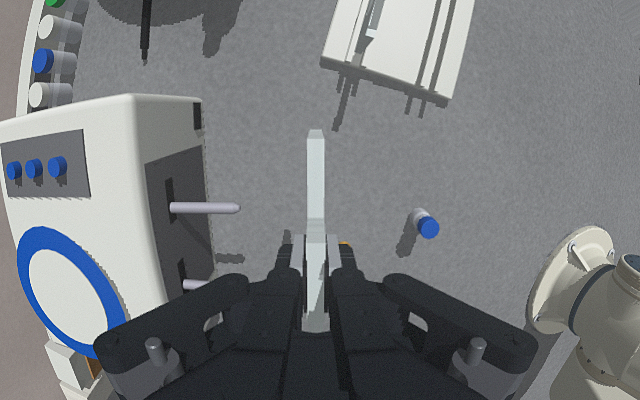

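Run:
```python
from h import *
np.set_printoptions(precision=1,suppress=True)
c=cam('wrist'); o=manip.get_obs(); R0=R.from_euler('xyz',o['tool_rot']); g=c['img'].astype(int)
for v in (126,128,129,130,132,134,136,138): print(v,g[v,312:322:4].tolist())
for u,v in [(308,137),(324.5,137),(307.5,200),(326,200),(316.5,129)]: print((u,v),R0.inv().apply(onz(c,u,v,o['eef_pos'][2]+1)-o['eef_pos']))
print('pin tip',onz(c,240,208,110), onz(c,172,207.5,110))
```

```text
126 [[138, 136, 136], [132, 133, 129], [136, 133, 133]]
128 [[140, 138, 135], [141, 140, 137], [136, 135, 132]]
129 [[166, 165, 162], [163, 163, 157], [166, 163, 161]]
130 [[190, 189, 182], [192, 189, 180], [192, 192, 184]]
132 [[182, 179, 173], [182, 181, 176], [186, 186, 179]]
134 [[177, 177, 173], [186, 183, 177], [180, 181, 171]]
136 [[180, 178, 172], [180, 182, 173], [179, 178, 173]]
138 [[183, 184, 178], [187, 185, 176], [182, 181, 172]]
(308, 137) [57.4 -4.7 -1. ]
(324.5, 137) [57.4  2.8 -1. ]
(307.5, 200) [27.3 -5.1 -1. ]
(326, 200) [27.4  3.8 -1. ]
(316.5, 129) [61.  -0.8 -1. ]
pin tip [561.8 -75.8 110. ] [625.7 -63.  110. ]
```

```bash
python3 -c "
from h import *
go(517,-42.5,137,11.1)"
```

```text
clock 12.45 eef [499.6 -99.2 214.6] T [-5.22, -2.83, 7.76] W [0.001, 0.0, 0.003]
```

Emit:
play_rows(translation=[[-3,-1.5,1],[-5.2,-2.8,2],[-5.2,-2.8,4],[-5.2,-2.8,6],[-5.2,-2.8,7],[-5.2,-2.8,7.7],[-5.2,-2.8,7.7],[-5.2,-2.8,7.7],[-5.2,-2.8,7.7]], twist=[[0,0,0.003],[0,0,0.003],[0,0,0.003],[0,0,0.003],[0,0,0.003],[0,0,0.003],[0,0,0.003],[0,0,0.003],[0,0,0.003]], jaw=[0,0,0,0,0,0,0,0,0])

```text
clock: 13.35
eef_pos: [517.6, -44.1, 138.7]
tool_rot: [-3.14, -0.0, -1.38]
force: [-0.5, 0.3, -2.0]
grip_width: 7.2
```

Run:
```python
from h import *
o=manip.get_obs(); print(o['eef_pos'],o['tool_rot'],o['force'])
c=cam('wrist','w9.png'); t=cam('top','t9.png')
cv2.imwrite('pics/w9c.png',np.vstack([c['img'][:310],cv2.resize(t['img'][110:200,270:440],(510,270))[:, :].copy() if 0 else cv2.copyMakeBorder(cv2.resize(t['img'][110:200,270:440],(510,270),interpolation=cv2.INTER_CUBIC),0,0,0,130,0)]))
```

```text
[517.63751508 -44.11854521 138.69233393] [-3.13981888e+00 -2.52224346e-04 -1.37993711e+00] [-0.51302081  0.26001818 -2.02212364]
```

View pics/w9c.png

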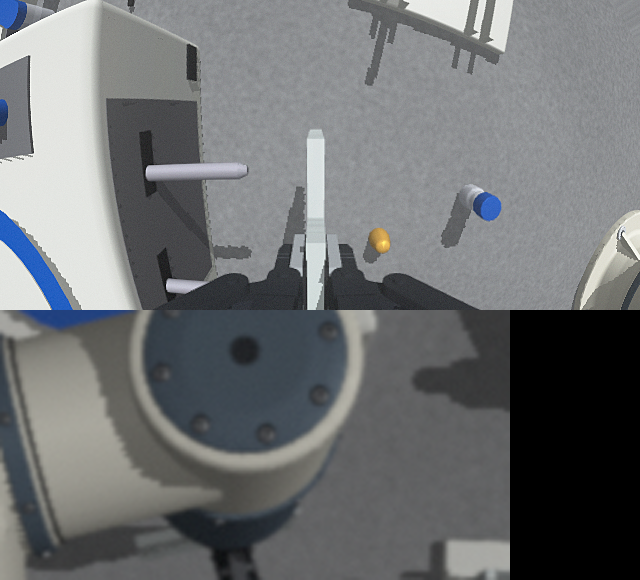

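Run:
```python
from h import *
np.set_printoptions(precision=2,suppress=True)
c=cam('wrist'); o=manip.get_obs(); R0=R.from_euler('xyz',o['tool_rot']); g=c['img'].astype(int)
P=[]
for u in range(158,246,6):
    col=g[150:195,u].max(1); d=np.where(col>150)[0]+150
    v=d.mean(); 
    P.append(R0.inv().apply(onz(c,u,v,110)-o['eef_pos'])); print(u,d.min(),d.max(),P[-1])
P=np.array(P); print(np.polyfit(P[:-1,1],P[:-1,0],1))
print('tip',R0.inv().apply(onz(c,249,169.5,110)-o['eef_pos']), o['eef_pos'],o['tool_rot'])
```

```text
158 165 176 [ 38.8  -97.6   28.38]
164 165 176 [ 38.68 -93.24  28.38]
170 165 176 [ 38.57 -88.96  28.37]
176 164 176 [ 38.77 -84.73  28.37]
182 164 176 [ 38.67 -80.61  28.37]
188 164 176 [ 38.57 -76.57  28.36]
194 164 175 [ 38.78 -72.56  28.36]
200 163 175 [ 38.99 -68.62  28.35]
206 154 192 [ 36.98 -64.91  28.35]
212 150 188 [ 40.04 -60.87  28.34]
218 150 189 [ 39.77 -57.13  28.34]
224 153 194 [ 38.37 -53.51  28.34]
230 150 186 [ 39.19 -49.79  28.33]
236 150 193 [ 37.91 -46.24  28.33]
242 152 191 [ 39.63 -42.56  28.32]
[ 0.   38.79]
tip [ 38.16 -38.48  28.32] [517.35 -43.94 138.28] [-3.14 -0.   -1.38]
```

Run:
```python
from h import *
np.set_printoptions(precision=2,suppress=True)
c=cam('wrist'); o=manip.get_obs(); R0=R.from_euler('xyz',o['tool_rot']); g=c['img'].astype(int)
for u in (176,182,188):
    col=g[270:305,u]; d=np.where((col.max(1)>150))[0]+270; print(u,d.min(),d.max(),R0.inv().apply(onz(c,u,d.mean(),110)-o['eef_pos']))
print(o['eef_pos'])
```

```text
176 280 291 [-42.42 -97.95  28.18]
182 280 292 [-42.38 -93.18  28.17]
188 281 291 [-41.95 -88.41  28.17]
[517.26 -43.92 138.11]
```

Emit:
play_rows(translation=[[-0.12,-0.5,0.1],[-0.12,-1.5,0.1],[-0.12,-2.5,0.1],[-0.12,-3,0.1],[-0.12,-3.4,0.1],[-0.12,-3.7,0.1],[-0.12,-4,0.1],[-0.12,-4.3,0.1],[-0.12,-4.6,0.1],[-0.12,-4.8,0.1],[-0.12,-4.8,0.1]], twist=[[0,0,0],[0,0,0],[0,0,0],[0,0,0],[0,0,0],[0,0,0],[0,0,0],[0,0,0],[0,0,0],[0,0,0],[0,0,0]], jaw=[0,0,0,0,0,0,0,0,0,0,0])

```text
clock: 14.65
eef_pos: [564.1, -33.6, 136.7]
tool_rot: [-3.142, -0.0, -1.38]
force: [0.1, 1.3, -1.6]
grip_width: 7.1
```

Run:
```python
from h import *
np.set_printoptions(precision=2,suppress=True)
o=manip.get_obs(); print(o['eef_pos'],o['tool_rot'],o['force'],o['wrist_torque'],o['grip_width'])
c=cam('wrist','w10.png')
```

```text
[564.14 -33.63 136.68] [-3.14 -0.   -1.38] [ 0.1   1.33 -1.59] [0.01 0.02 0.02] 7.090045887006358
```

View pics/w10.png

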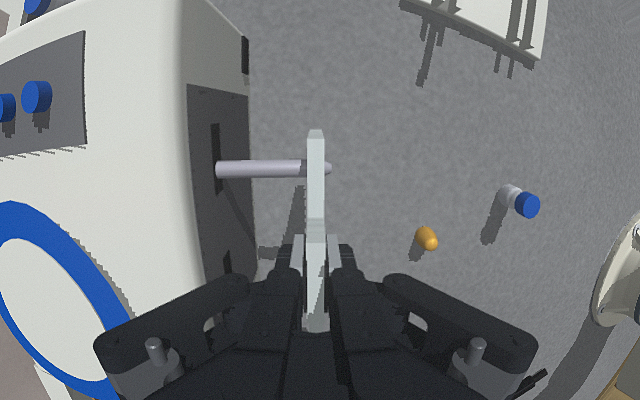

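Emit:
play_rows(translation=[[0,-0.3,0],[0,-0.6,0],[0,-0.9,0],[0,-1.2,0],[0,-1.4,0],[0,-1.4,0],[0,-1.4,0]], twist=[[0,0,0],[0,0,0],[0,0,0],[0,0,0],[0,0,0],[0,0,0],[0,0,0]], jaw=[0,0,0,0,0,0,0])

```text
clock: 15.4
eef_pos: [577.7, -31.0, 136.6]
tool_rot: [3.141, 0.0, -1.38]
force: [0.2, 0.8, -1.5]
grip_width: 7.0
```

Run:
```python
from h import *
np.set_printoptions(precision=2,suppress=True)
o=manip.get_obs(); print(o['eef_pos'],o['tool_rot'],o['force'],o['wrist_torque'],o['grip_width'])
c=cam('wrist','w11.png'); R0=R.from_euler('xyz',o['tool_rot']); g=c['img'].astype(int)
print(g[168,180:360:3].max(1).tolist())
```

```text
[577.7  -30.97 136.64] [ 3.14  0.   -1.38] [ 0.24  0.83 -1.51] [ 0.04 -0.05 -0.02] 6.963920346545193
[206, 208, 202, 203, 205, 200, 195, 191, 187, 171, 150, 129, 123, 77, 74, 71, 73, 68, 71, 41, 180, 175, 176, 178, 175, 175, 177, 179, 183, 181, 181, 182, 175, 179, 179, 179, 183, 178, 180, 181, 107, 118, 101, 195, 196, 199, 198, 195, 187, 175, 175, 175, 171, 174, 176, 174, 165, 164, 164, 135]
```

Emit:
play_rows(translation=[[0,0,0],[0,0,0],[0,0,0],[0,0,0],[0,0,0],[0,0,-1],[0,0,-2.5],[0,0,-4],[0,0,-5.5],[0,0,-7],[0,0,-7],[0,0,-7]], twist=[[0,0,0],[0,0,0],[0,0,0],[0,0,0],[0,0,0],[0,0,0],[0,0,0],[0,0,0],[0,0,0],[0,0,0],[0,0,0],[0,0,0]], jaw=[0.25,0.25,0.25,0.25,0.25,0.25,0.25,0.25,0.25,0.25,0.25,0.25])

```text
clock: 16.65
eef_pos: [577.8, -30.9, 207.0]
tool_rot: [-3.141, 0.0, -1.38]
force: [-0.5, -0.9, -0.0]
grip_width: 21.5
```

Run:
```python
from h import *
np.set_printoptions(precision=2,suppress=True)
o=manip.get_obs(); print(o['eef_pos'],o['tool_rot'],o['force'],o['grip_width'])
c=cam('wrist','w12.png')
```

```text
[577.77 -30.88 206.97] [-3.14  0.   -1.38] [-0.46 -0.87 -0.03] 21.49841953926007
```

View pics/w12.png

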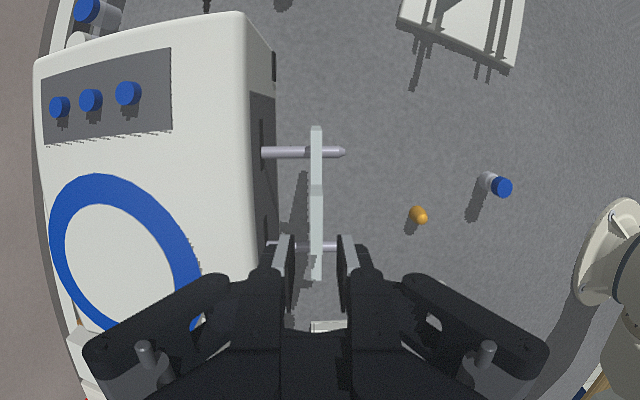

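Run:
```python
from h import *
go(517,-42.2,207,10.93,20); go(517,-42.2,106,10.93,20)
```

```text
clock 16.7 eef [577.4 -30.9 206.3] T [-0.04, 6.14, -0.07] W [0.35, 0.0, 0.0]
clock 16.7 eef [577.4 -30.9 206.3] T [-0.03, 6.14, 10.03] W [0.35, 0.0, 0.0]
```

Emit:
play_rows(translation=[[0,2.5,-0.5],[0,5,-0.5],[0,6.1,0],[0,6.1,0],[0,6.1,2],[0,6.1,5],[0,6.1,8],[0,6.1,10],[0,6.1,10],[0,6.1,10]], twist=[[0,0,0],[0.1,0,0],[0.25,0,0],[0.35,0,0],[0.35,0,0],[0.35,0,0],[0.35,0,0],[0.35,0,0],[0.35,0,0],[0.35,0,0]], jaw=[0.25,0.25,0,0,0,0,0,0,0,0])

```text
clock: 17.7
eef_pos: [517.7, -42.7, 106.7]
tool_rot: [-2.793, -0.0, -1.379]
force: [-0.3, -0.4, -0.1]
grip_width: -0.2
```

Run:
```python
from h import *
np.set_printoptions(precision=2,suppress=True)
o=manip.get_obs(); print(o['eef_pos'],o['tool_rot'],o['force'],o['grip_width'])
d=np.array([.982,.19])
for s in (20,25,45,65): 
    x,y=o['eef_pos'][:2]+d*s; go(x,y,106,10.93,20)
c=cam('wrist','w13.png')
```

```text
[517.74 -42.71 106.74] [-2.79 -0.   -1.38] [-0.32 -0.38 -0.12] -0.21072991109783074
clock 17.7 eef [517.7 -42.7 106.7] T [0.0, -1.85, 0.75] W [-0.0, -0.0, 0.001]
clock 17.7 eef [517.7 -42.7 106.7] T [0.0, -2.32, 0.93] W [-0.0, -0.0, 0.001]
clock 17.7 eef [517.7 -42.7 106.7] T [0.0, -4.2, 1.61] W [-0.0, -0.0, 0.001]
clock 17.7 eef [517.7 -42.7 106.7] T [0.0, -6.08, 2.29] W [-0.0, -0.0, 0.001]
```

View pics/w13.png

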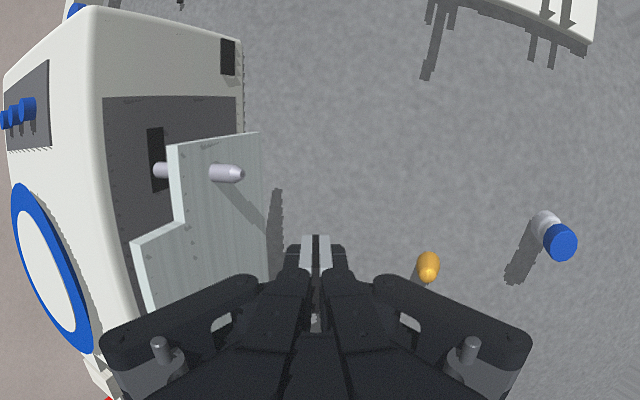

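Emit:
play_rows(translation=[[0,0.08,0.24],[0,0.08,0.24],[0,-0.9,0.58],[0,-1.8,0.92],[0,-2.7,1.26],[0,-3.3,1.46],[0,-3.7,1.6],[0,-3.7,1.6]], twist=[[0.1,0,0],[0.175,0,0],[0.175,0,0],[0.175,0,0],[0.175,0,0],[0.175,0,0],[0.175,0,0],[0.175,0,0]], jaw=[0,0,0,0,0,0,0,0])

```text
clock: 18.55
eef_pos: [558.2, -34.7, 104.4]
tool_rot: [-2.617, -0.0, -1.38]
force: [-0.9, 1.0, 0.6]
grip_width: 0.2
```

Run:
```python
from h import *
np.set_printoptions(precision=2,suppress=True)
o=manip.get_obs(); print(o['eef_pos'],o['tool_rot'],o['force'],o['grip_width'])
d=np.array([.982,.19])
for s in (10,20,30,40,45): 
    x,y=np.array([517.7,-42.7])+d*(40+s); go(x,y,104,10.93,30)
```

```text
[558.18 -34.74 104.4 ] [-2.62 -0.   -1.38] [-0.87  0.98  0.62] 0.22646646259116193
clock 18.55 eef [558.2 -34.7 104.4] T [0.01, -0.74, 0.47] W [-0.001, 0.0, 0.0]
clock 18.55 eef [558.2 -34.7 104.4] T [0.01, -1.6, 0.97] W [-0.001, 0.0, 0.0]
clock 18.55 eef [558.2 -34.7 104.4] T [0.01, -2.47, 1.48] W [-0.001, 0.0, 0.0]
clock 18.55 eef [558.2 -34.7 104.4] T [0.01, -3.33, 1.98] W [-0.001, 0.0, 0.0]
clock 18.55 eef [558.2 -34.7 104.4] T [0.01, -3.77, 2.23] W [-0.001, 0.0, 0.0]
```

Push slowly: 20 mm, then check.

Emit:
play_rows(translation=[[0,-0.26,0.15],[0,-0.52,0.3],[0,-0.78,0.45],[0,-1.04,0.6],[0,-1.3,0.75],[0,-1.56,0.9],[0,-1.73,1.0],[0,-1.73,1.0]], twist=[[0,0,0],[0,0,0],[0,0,0],[0,0,0],[0,0,0],[0,0,0],[0,0,0],[0,0,0]], jaw=[0,0,0,0,0,0,0,0])

```text
clock: 19.35
eef_pos: [577.2, -31.1, 104.4]
tool_rot: [-2.616, -0.0, -1.38]
force: [0.4, 0.1, 0.3]
grip_width: 0.3
```

Run:
```python
from h import *
np.set_printoptions(precision=2,suppress=True)
o=manip.get_obs(); print(o['eef_pos'],o['tool_rot'],o['force'],o['wrist_torque'])
```

```text
[577.24 -31.06 104.37] [-2.62 -0.   -1.38] [0.4  0.06 0.29] [-0.27  1.53  0.02]
```

Emit:
play_rows(translation=[[0,-0.26,0.15],[0,-0.52,0.3],[0,-0.78,0.45],[0,-1.04,0.6],[0,-1.21,0.7],[0,-1.3,0.75],[0,-1.3,0.75]], twist=[[0,0,0],[0,0,0],[0,0,0],[0,0,0],[0,0,0],[0,0,0],[0,0,0]], jaw=[0,0,0,0,0,0,0])

```text
clock: 20.05
eef_pos: [591.9, -28.3, 104.4]
tool_rot: [-2.616, 0.0, -1.38]
force: [-0.2, -0.1, -0.3]
grip_width: 0.3
```

Run:
```python
from h import *
np.set_printoptions(precision=2,suppress=True)
o=manip.get_obs(); print(o['eef_pos'],o['tool_rot'],o['force'],o['wrist_torque'])
c=cam('wrist','w14.png'); g=c['img'].astype(int); print(g.shape)
```

```text
[591.87 -28.26 104.43] [-2.62  0.   -1.38] [-0.17 -0.13 -0.29] [-0.31  1.49  0.02]
(400, 640, 3)
```

View pics/w14.png

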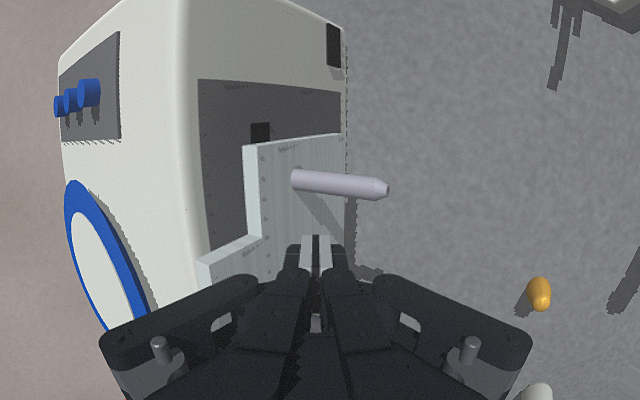

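Emit:
play_rows(translation=[[0,-0.09,0.05],[0,-0.17,0.1],[0,-0.26,0.15],[0,-0.35,0.2],[0,-0.43,0.25],[0,-0.43,0.25]], twist=[[0,0,0],[0,0,0],[0,0,0],[0,0,0],[0,0,0],[0,0,0]], jaw=[0,0,0,0,0,0])

```text
clock: 20.7
eef_pos: [596.7, -27.3, 104.4]
tool_rot: [-2.616, -0.0, -1.38]
force: [-0.4, -0.1, 0.3]
grip_width: -0.3
```

Emit:
play_rows(translation=[[0,-0.09,0.05],[0,-0.17,0.1],[0,-0.26,0.15],[0,-0.26,0.15]], twist=[[0,0,0],[0,0,0],[0,0,0],[0,0,0]], jaw=[0,0,0,0])

```text
clock: 21.1
eef_pos: [599.7, -26.8, 104.4]
tool_rot: [-2.616, -0.0, -1.38]
force: [-0.6, 0.5, 0.5]
grip_width: -0.3
```

Emit:
play_rows(translation=[[0,-0.09,0.05],[0,-0.17,0.1],[0,-0.26,0.15],[0,-0.26,0.15]], twist=[[0,0,0],[0,0,0],[0,0,0],[0,0,0]], jaw=[0,0,0,0])

```text
clock: 21.5
eef_pos: [602.6, -26.2, 104.4]
tool_rot: [-2.617, -0.0, -1.38]
force: [-0.6, 0.6, 0.6]
grip_width: -0.2
```

Run:
```python
from h import *
np.set_printoptions(precision=2,suppress=True)
o=manip.get_obs(); print(o['eef_pos'],o['tool_rot'],o['force'],o['wrist_torque'])
```

```text
[602.61 -26.19 104.39] [-2.62 -0.   -1.38] [-0.61  0.6   0.63] [-0.21  1.56  0.09]
```

Emit:
play_rows(translation=[[0,-0.09,0.05],[0,-0.17,0.1],[0,-0.26,0.15],[0,-0.26,0.15]], twist=[[0,0,0],[0,0,0],[0,0,0],[0,0,0]], jaw=[0,0,0,0])

```text
clock: 21.9
eef_pos: [605.6, -25.6, 104.4]
tool_rot: [-2.617, -0.0, -1.38]
force: [-1.7, 0.0, 0.7]
grip_width: 0.1
```

Run:
```python
from h import *
np.set_printoptions(precision=2,suppress=True)
o=manip.get_obs(); print(o['eef_pos'],o['tool_rot'],o['force'],o['wrist_torque'])
c=cam('wrist','w15.png')
```

```text
[605.57 -25.59 104.4 ] [-2.62 -0.   -1.38] [-1.74  0.03  0.73] [-0.2   1.61  0.04]
```

View pics/w15.png

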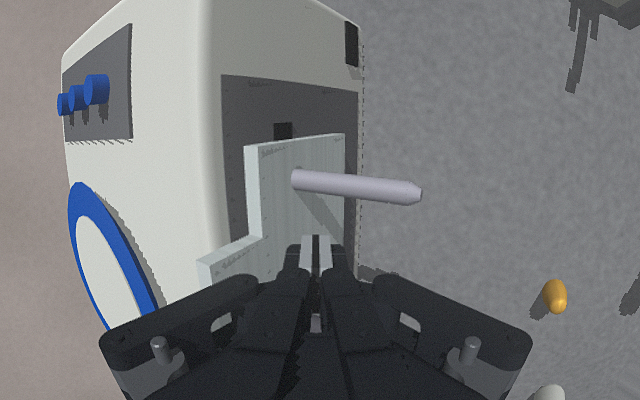

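Run:
```python
from h import *
c=cam('wrist'); a=onz(c,293,180,110);b=onz(c,422,192,110); print(a,b,np.linalg.norm(a-b)); o=manip.get_obs(); print(o['eef_pos'],o['force'])
```

```text
[622.44469446 -61.26656123 110.        ] [563.42032234 -74.90884373 110.        ] 60.58042898138959
[605.55913318 -25.63047134 104.46699526] [-0.21364826 -0.40683853 -0.39991701]
```

Emit:
play_rows(translation=[[0,-0.09,0.05],[0,-0.17,0.1],[0,-0.26,0.15],[0,-0.26,0.15]], twist=[[0,0,0],[0,0,0],[0,0,0],[0,0,0]], jaw=[0,0,0,0])

```text
clock: 22.4
eef_pos: [606.2, -25.7, 103.9]
tool_rot: [-2.62, 0.0, -1.38]
force: [-14.7, -0.4, 10.3]
grip_width: -0.0
```

Emit:
play_rows(translation=[[0,0.4,-0.2],[0,1.2,-0.7],[0,2.6,-1.5],[0,4.3,-2.5],[0,6,-3.5],[0,6,-3.5],[0,6,-3.5]], twist=[[0,0,0],[0,0,0],[0,0,0],[0,0,0],[0,0,0],[0,0,0],[0,0,0]], jaw=[0,0,0,0,0,0,0])

```text
clock: 23.1
eef_pos: [540.2, -38.3, 105.1]
tool_rot: [-2.615, -0.0, -1.38]
force: [0.0, -0.3, 0.4]
grip_width: 0.3
```

Run:
```python
from h import *
c=cam('wrist','w16.png'); o=manip.get_obs(); print(o['eef_pos'],o['force']); 
b=np.hstack([cv2.resize(c['img'][90:330,40:280],(600,600),interpolation=cv2.INTER_CUBIC)]); cv2.imwrite('pics/w16c.png',b)
```

```text
[540.70202435 -38.16279546 105.15880939] [-0.09004915 -0.16410134 -0.02317947]
```

View pics/w16c.png

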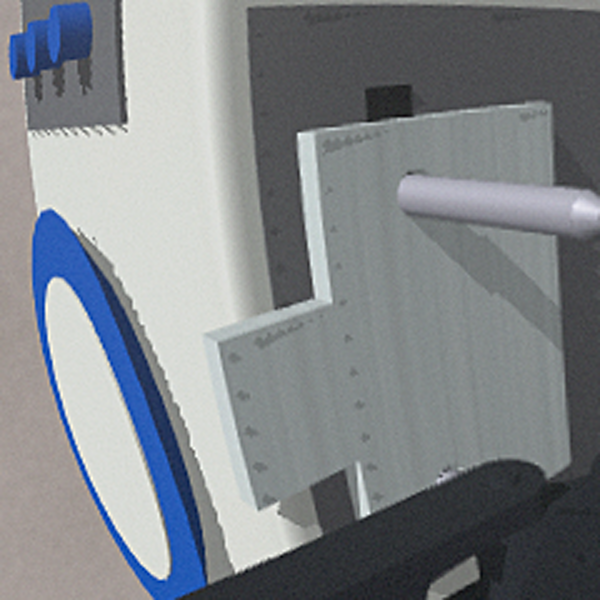

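Run:
```python
from h import *
t=cam('top'); d=np.argwhere(t['img'][170:262,150:270].max(2)<50); (cx,cy),s,a=cv2.minAreaRect(d[:,::-1].astype(np.float32)); print(s,a, onz(t,cx+150,cy+170,11))
c=cam('wrist')
a=onz(c,40+404/2.5,90+193/2.5,110); b=onz(c,40+598/2.5,90+213/2.5,110); print(a,b,np.linalg.norm(a-b))
print(manip.get_obs()['clock'],manip.finish_job())
```

```text
(5.093247890472412, 66.21221923828125) 75.96376037597656 [462.08081625 269.9290167   11.        ]
[624.87137013 -61.49221348 110.        ] [566.38514094 -73.44943081 110.        ] 59.69601369691838
the job is handed in; nothing more can be done
23.25 None
```

I put the wand down flat in the tray, then moved the two-hole plate from the rack onto both pins. I released it about 38 mm short, pushed it home with closed fingertips midway between the pins, and handed the job in at about 23 s. No verdict was reported.

What the last checks showed:
- **Wand:** the top camera put it at about (462, 270) mm, which is the tray's centre and in line with its long side.
- **Push:** it needed under 2 N until a sudden stop at 15 N, which I took as contact with the machine; that is well below the 60 N limit.
- **Plate:** the last wrist picture shows it upright, tab up and looking flush. The far pin hole was partly hidden by the gripper in that picture, but an earlier one showed both pins through the plate.
- **Disagreement:** the visible pin length in front of the plate measured about 60 mm against 58 mm when flush. That is within the roughly 2 mm calibration error, so I judged the plate home.
- **Not checked:** I did not separately re-measure the spare plate, the bottles or the small parts at the end.
- **Other:**
  - An unexplained upward force of about 7 N showed while I reached for the wand; it was gone by the time I had lifted it clear.
  - I viewed 16 pictures, six over the budget of 10.

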